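Square up a hinged corner drawer front

TASK

Set the hinged corner drawer front to a right angle: first lay the L-shaped square flat on the counter inside the corner, one arm flush along the plain inner face of the fixed front and its heel at the hinge. Then fold the swinging front in until it lies flush along the square's other arm, so the two fronts stand at 90 degrees. Leave the square lying in the corner and do not disturb the mug, canister, screwdriver or screw tray.

Things in the scene. Friction and masses are not known exactly. Their poses are not given: they have to be found in the camera images.
- corner: fixed white drawer front on edge, 180 mm long, 18 thick, 100 high, held by two timber blocks (50 x 45 x 70 high) behind it. Origin: on the vertical hinge line at counter height, z up. Its plain inner face is the plane x=0, running from the origin 180 mm along -y; +x points out of that face into the corner, away from the blocks
- leaf (a joint): fold (rad) of the swinging white drawer front, 180 mm long, 18 thick, 100 high, hinged on the vertical line at corner's origin. 0 = in line with the fixed front (along corner's +y), growing as it folds inward towards corner's +x; 1.571 = square to the fixed front. The hinge is stiff (0.3 N m): the leaf stays where it is left
- leaf_mid (a point): middle of the swinging front's plain inner face, 90 mm from the hinge line, 50 mm above the counter. x points out of the inner face into the corner (the 18 mm board lies at negative x), y along the leaf to its free end, z up
- leaf_top_end (a point): middle of the top edge of the swinging front, at its free end, 180 mm from the hinge line, 100 mm above the counter; axes as leaf_mid
- square: loose dark metal L-square lying flat, 0.3 kg: arms 130 mm long from the outer corner, 26 wide, 18 high; 12 x 12 mm cut off the heel clears the hinge knuckle (radius 4). Origin: virtual outer corner, underside, z up. Arm A runs along -y, outer edge x=0, inner x=26; arm B along +x, outer edge y=0, inner y=-26. Well laid, its frame coincides with corner's
- square_a_end (a point): end of arm A on its outer edge, 130 mm from the square's origin, at half height (9 mm)
- square_b_end (a point): end of arm B on its outer edge, 130 mm from the square's origin, at half height (9 mm)
- mug: white mug, 80 mm across, 95 mm high, handle at its +y; bystander; origin at the centre of its underside
- canister: glass jar with wooden lid, 90 mm across, 130 mm high; bystander; origin at the centre of its underside
- screwdriver: screwdriver with black handle, 200 mm long, lying along its x; bystander; origin under its middle
- screw_tray: grey open tray of screws, 80 x 110 x 30 mm high; bystander; origin at the centre of its underside
Things that resemble listed ones, but are neither listed nor needed, are in the scene too. Of the things like the square, leave any that is orange or purple; of the rest the smaller one is meant.

How it is judged:
By the outcome, as a careful person would: the job done as asked, in the order asked, and still so for the second after the job is handed in, with the robot touching nothing.
It also fails if it takes over 59 s, if anything falls off the work surface, if the arm or the gripper's body presses on something with over 40 N, if the wrist force passes 120 N, or if a joint passes its speed limit or range.

ROBOT

A 7-joint arm with a two-finger parallel gripper is mounted at the origin on the work surface. World frame = base frame: x ahead of the robot, y to its left, z up, the work surface at z = 0. Lengths are in mm, angles in rad, forces in N, time in s.
With the tool pointing down it reaches from about 400 to 900 mm from the base axis. Payload 5.6 kg.
Tool frame: the origin (TCP) lies at the centre of the arm's flange, where the gripper is bolted on; the fingertips stand 190 mm ahead of it and the grasp point (between the pads) lies 171 mm ahead of it; z points along the fingers, y is the line along which they close (so a half turn about z gives the same grasp; the last joint's range is limited). The gripper opens to 92 mm and grips with 3 to 60 N. Pads are 20 mm wide; open, the fingers measure 128 mm over their backs; the gripper's body (75 mm by 189 mm) begins 69 mm behind the grasp point.
Start: joints at [1.296, 0.468, -0.012, 1.603, 0.006, 1.071, -0.056], TCP at [149.287, -632.626, 404.692] pointing down, gripper open.
Joint ranges: [-2.53, 2.53], [-0.31, 2.02], [-1.57, 1.55], [0.28, 2.44], [-1.29, 4.43], [0.15, 1.84], [-2.92, 2.92]. Speed limits (rad/s): [2.57, 2.57, 3.14, 3.14, 3.14, 3.14, 3.14].

INTERFACE

Orientations are given as a 3x3 rotation matrix whose columns are the frame's x, y, z axes.
In Python, from plant import * gives the robot as it stands. The module is installed in compiled form; this text tells all that it offers.
- The arm moves only by the tool play_rows, never from a script. Its arguments are lists of equal length, an entry for each row: "slide": the shift along the tool's x, y, z in units of 0.15 m (1.0 is 0.15 m), a list of three; "roll": the turn about the tool's z in units of 360 degrees (1.0 is 360 degrees); "jaw": the opening, from -1 (shut) to 1 (fully open). In form: {"slide": [[x, y, z], ...], "roll": [roll, ...], "jaw": [jaw, ...]}. A call has 1 to 20 rows; each row is the pose to reach, as a shift and turn from the pose commanded when the call began, along the tool's axes at that moment, turning the shorter way round; what a row does not reach only later rows make up. A row lasts 1/12 s, in which the tool goes at most 41.7 mm and 7.16 degrees, less where a joint would pass 70% of its speed; a pose out of reach is approached as far as the arm can. A call with a number of a shift or a turn outside -1 to 1 is refused whole. A call with a gripper value outside its range is refused whole. The fingers move at their own pace and stop on an object; "squeeze" is the grip in N (left out, the last holds). Time passes only in rows, so rows that repeat a pose let the fingers close. It gives the time, the measured TCP pose, the force, the opening and the grip force at its end, in the units of the state.
- read_state(): the state, without advancing time (a new reading comes with each control period).
- get_image(name): name is "side" or "top" or "wrist"; returns a dict with "pixels" (400x640x3 uint8, red, green, blue), "vertical_fov" (degrees; the focal length in pixels is half the picture's height over the tangent of half this angle, whatever the lens; pixels are square), "cx", "cy" (the principal point, pixels), "k1" (the pictures are not rectified: a ray, as slopes to the right and down, at radius r is drawn at 1 + k1 r^2 times it, then the intrinsics apply), "R" (3x3) and "t" (3): a world point X has camera coordinates R X + t. Camera axes: x right, y down, z forward; pixel columns grow to the right and rows downward; lengths in mm; the calibration is good to about 2 mm. A picture is of the moment at which its call begins. There is no depth.
- hand_in(): hands the job in; it is judged then, once.
The state is a dict: "time_s": time; "joints": joint angles; "qvel": joint speeds; "effort": joint torques, N m; "ee_pos": TCP position; "eef_rot": TCP orientation; "wrist_force": force on the tool from outside, world axes, zero at the start; "wrist_torque": the same for the moment, N m; "grip_width": finger opening in mm; "finger_force": force on a finger pad.
Only numpy, scipy, OpenCV 4.12 (cv2) and the standard library are available. Lean on these libraries where they do the work, as an engineer would, in place of code of your own. Each camera call takes 0.05 s, during which the arm holds its last target. There are 200 camera calls.

## Working session

There is one attempt and no reset: what is moved stays moved. The work goes in short steps, Python scripts to look and compute and a tool call to move; the robot and the scene stay as the last step left them, time stands still between calls to the robot, and variables do not carry over. Pictures are saved under pics/ and viewed, at most 13 in all, crops included, and the job is handed in when it is done.

Besides the shell and the picture viewer there is one more tool, called after "Emit:" as name([rows], argument=value, ...), one row to a line, values as JSON. play_rows: Moves the arm, as the interface text tells. Shifts and turns lie within -1 to 1; 1 stands for 0.15 m of shift or 360 degrees of turn. Its arguments: {"type":"object","properties":{"slide":{"type":"array"},"roll":{"type":"array"},"jaw":{"type":"array"},"squeeze":{"type":"number"}},"required":["slide","roll","jaw"]}

```bash
mkdir -p pics
cat > h.py <<'E'
from plant import *
import numpy as np, cv2
def K(im):
    f=200/np.tan(np.radians(im["vertical_fov"])/2)
    return np.array([[f,0,im["cx"]],[0,f,im["cy"]],[0,0,1.]]),np.array([im["k1"],0,0,0,0.])
def rays(im,uv):
    k,d=K(im); p=cv2.undistortPoints(np.array(uv,float).reshape(-1,1,2),k,d).reshape(-1,2)
    R=np.array(im["R"]);t=np.array(im["t"])
    return -R.T@t, np.c_[p,np.ones(len(p))]@R
def onz(im,uv,z):
    c,d=rays(im,uv); return c+d*((z-c[2])/d[:,2])[:,None]
def proj(im,X):
    k,d=K(im); return cv2.projectPoints(np.array(X,float).reshape(-1,1,3),cv2.Rodrigues(np.array(im["R"]))[0],np.array(im["t"],float),k,d)[0].reshape(-1,2)
def tri(i1,u1,i2,u2):
    out=[]
    for a,b in zip(u1,u2):
        c1,d1=rays(i1,[a]);c2,d2=rays(i2,[b]);A=np.zeros((3,3));v=np.zeros(3)
        for c,d in((c1,d1[0]),(c2,d2[0])):
            d=d/np.linalg.norm(d);P=np.eye(3)-np.outer(d,d);A+=P;v+=P@c
        out.append(np.linalg.solve(A,v))
    return np.array(out)
def save(im,n): cv2.imwrite("pics/"+n,im["pixels"][:,:,::-1])
E
python3 - <<'E'
from h import *
import pickle
d={n:get_image(n) for n in("side","top","wrist")}
pickle.dump(d,open("i0.pkl","wb"))
for n in d: save(d[n],n+"0.png"); i=d[n]; print(n,i["vertical_fov"],i["k1"],np.round(-np.array(i["R"]).T@i["t"]),np.round(np.array(i["R"])[2],2))
print(read_state())
E
```

```text
side 48.30356879951009 -0.056733031023383104 [-279.  804.  854.] [ 0.57 -0.61 -0.55]
top 43.425607194820444 -0.021145740548236654 [ 369.  -57. 1785.] [ 0.09  0.01 -1.  ]
wrist 67.05172202536033 -0.01198480517586451 [ 216. -616.  384.] [-0.24 -0.05 -0.97]
{'time_s': 0.15, 'joints': array([ 1.29599918,  0.46821236, -0.01161178,  1.6033838 ,  0.00603608,
        1.07136151, -0.05628082]), 'qvel': array([ 1.81090997e-03, -2.86621327e-03, -5.82884730e-05, -2.12756898e-03,
       -8.76016938e-04, -2.11037893e-03, -3.74326890e-04]), 'effort': array([ 9.29541493e-04, -5.20951438e+01, -1.22523867e-02, -2.43974340e+01,
       -5.67119604e-02,  1.52751035e-02,  8.49354456e-05]), 'ee_pos': array([ 149.2408654 , -632.45677415,  403.94638991]), 'eef_rot': array([[ 9.73259851e-01,  2.29706501e-01, -4.30414660e-04],
       [ 2.29706868e-01, -9.73259044e-01,  1.25998608e-03],
       [-1.29477967e-04, -1.32516307e-03, -9.99999114e-01]]), 'wrist_force': array([-0.35734712, -0.48099612,  0.15341288]), 'wrist_torque': array([ 0.00475989, -0.02051382,  0.00452233]), 'finger_force': 0.0, 'grip_width': 92.091451590632}
```

View pics/top0.png

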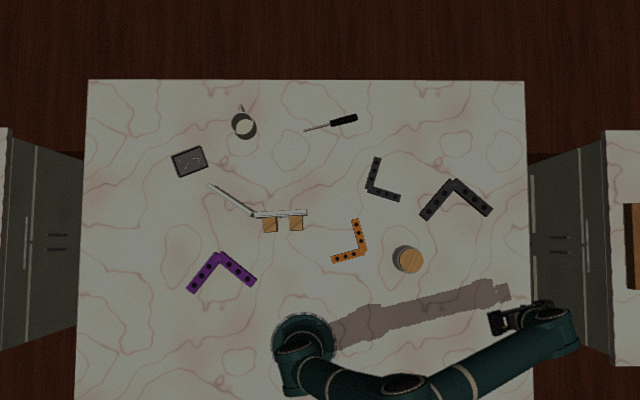

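View pics/side0.png

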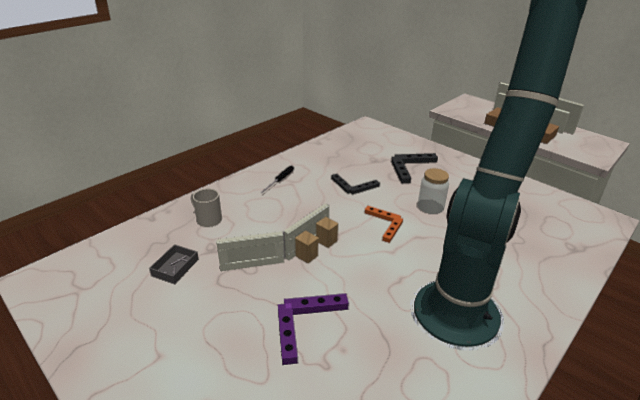

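The top view shows four L-squares. Orange is at (350,245) and purple at (222,270), and both are to be left. The dark ones are the small one at (370,183) and the large one at (455,197), so the smaller dark one at (370,183) is meant. The hinge is at about (254,214), the fixed front runs right to (307,212) and the leaf end is at (208,183).

Run:
```python
from h import *
import pickle
d=pickle.load(open("i0.pkl","rb")); t=d["top"];s=d["side"]
a=cv2.resize(t["pixels"][140:240,190:510],None,fx=2.5,fy=2.5,interpolation=cv2.INTER_CUBIC)
b=cv2.resize(s["pixels"][140:280,200:460],None,fx=2.14,fy=2.14,interpolation=cv2.INTER_CUBIC)
c=np.zeros((600,800,3),np.uint8);c[:250,:800]=a[:250,:800];c[260:260+b.shape[0],:b.shape[1]]=b
cv2.imwrite("pics/crop0.png",c[:,:,::-1])
print(onz(t,[(368,190),(376,158),(400,199)],18)); print(onz(t,[(455,180),(421,219),(492,212)],18))
print(onz(t,[(254,214),(307,212),(208,183)],100).round())
print("canister",onz(t,[(410,260)],130).round(),"mug",onz(t,[(243,122)],95).round(),'orange',onz(t,[(362,255)],18).round())
```

```text
[[ 543.23496179 -223.75920096   18.        ]
 [ 657.63504663 -252.65020139   18.        ]
 [ 511.83942625 -336.52087399   18.        ]]
[[ 580.20360051 -532.03730792   18.        ]
 [ 441.62805529 -409.71752525   18.        ]
 [ 467.33441445 -660.4687246    18.        ]]
[[452. 167. 100.]
 [460. -11. 100.]
 [557. 325. 100.]]
canister [[ 303. -350.  130.]] mug [[768. 211.  95.]] orange [[ 315. -202.   18.]]
```

View pics/crop0.png

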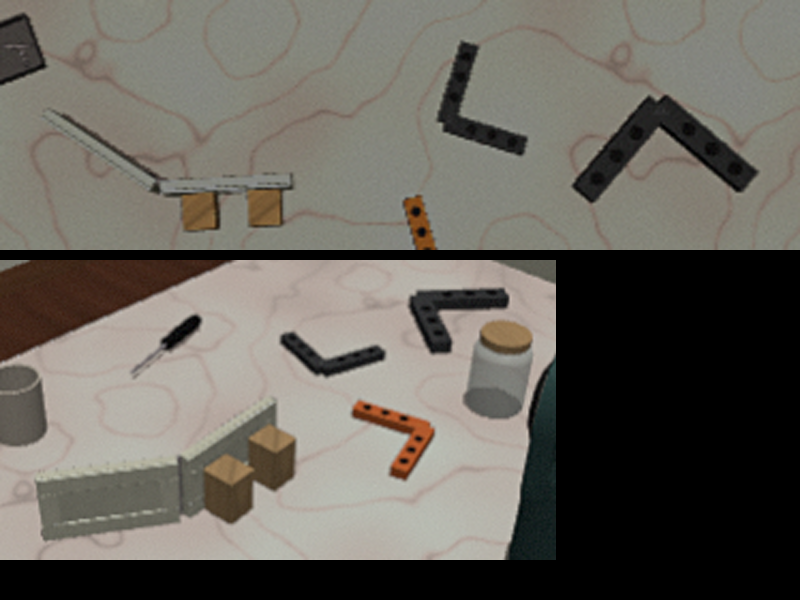

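The crop confirms it: the target is the smaller dark square, with its heel at top px (368,190) and arms of about 120 mm, against about 185 mm for the other. I'm moving the wrist camera over it.

Emit:
play_rows([
  [0.82,-0.417,0],
  [0.82,-0.417,0],
  [0.82,-0.417,0],
  [0.82,-0.417,0],
  [0.82,-0.417,0],
], roll=[0,0,0,0,0], jaw=[1,1,1,1,1])

```text
time_s: 0.57
ee_pos: [258.9, -540.5, 404.7]
eef_rot: [[0.971, 0.237, 0.002], [0.237, -0.971, 0.002], [0.002, -0.001, -1.0]]
wrist_force: [0.2, 0.2, 0.4]
grip_width: 91.8
finger_force: 0.0
```

Emit:
play_rows([
  [0.82,-0.417,0],
  [0.82,-0.417,0],
  [0.82,-0.417,0],
  [0.82,-0.417,0],
  [0.82,-0.417,0],
], roll=[0,0,0,0,0], jaw=[1,1,1,1,1])

```text
time_s: 0.98
ee_pos: [362.8, -452.2, 404.6]
eef_rot: [[0.972, 0.236, 0.001], [0.236, -0.972, 0.001], [0.001, -0.001, -1.0]]
wrist_force: [-0.5, 1.3, -0.4]
grip_width: 91.9
finger_force: 0.0
```

Emit:
play_rows([
  [0.82,-0.417,0],
  [0.82,-0.417,0],
  [0.82,-0.417,0],
  [0.82,-0.417,0],
  [0.82,-0.417,0],
], roll=[0,0,0,0,0], jaw=[1,1,1,1,1])

```text
time_s: 1.4
ee_pos: [467.3, -363.8, 404.5]
eef_rot: [[0.972, 0.234, 0.001], [0.234, -0.972, 0.001], [0.001, -0.001, -1.0]]
wrist_force: [0.4, -0.0, -0.7]
grip_width: 92.1
finger_force: 0.0
```

Emit:
play_rows([
  [0.82,-0.417,0],
  [0.82,-0.417,0],
  [0.82,-0.417,0],
  [0.82,-0.417,0],
  [0.82,-0.417,0],
  [0.82,-0.417,0],
  [0.82,-0.417,0],
], roll=[0.075,0.075,0.075,0.075,0.075,0.075,0.075], jaw=[1,1,1,1,1,1,1])

```text
time_s: 1.98
ee_pos: [568.8, -279.5, 404.3]
eef_rot: [[0.971, -0.24, -0.002], [-0.24, -0.971, -0.002], [-0.001, 0.002, -1.0]]
wrist_force: [0.8, -0.9, -0.5]
grip_width: 92.2
finger_force: 0.0
```

Run:
```python
from h import *
import pickle
w=get_image("wrist"); pickle.dump(w,open("w1.pkl","wb")); save(w,"w1.png"); s=read_state(); print(s["ee_pos"],s["eef_rot"].round(4),s["time_s"])
g=cv2.cvtColor(w["pixels"],cv2.COLOR_RGB2HSV)
m=(g[:,:,2]<90).astype(np.uint8)*255
m=cv2.morphologyEx(m,cv2.MORPH_CLOSE,np.ones((5,5)))
for c in cv2.findContours(m,0,2)[0]:
    if cv2.contourArea(c)>800: print(cv2.contourArea(c),cv2.boundingRect(c),cv2.approxPolyDP(c,5,True).reshape(-1,2).tolist())
```

```text
[ 568.72558801 -279.44818076  404.49491837] [[ 0.9706 -0.2406 -0.0014]
 [-0.2406 -0.9706 -0.0015]
 [-0.001   0.0018 -1.    ]] 2.0333
94916.0 (0, 114, 640, 286) [[639, 176], [532, 114], [498, 121], [429, 233], [397, 225], [395, 256], [411, 291], [287, 291], [277, 279], [261, 291], [226, 291], [243, 254], [240, 225], [220, 229], [149, 282], [139, 260], [20, 258], [0, 266], [0, 399], [639, 399], [639, 267], [614, 257], [499, 260], [488, 282], [454, 256], [522, 154], [616, 201]]
3901.5 (271, 109, 103, 111) [[274, 109], [271, 187], [280, 214], [371, 219], [371, 198], [293, 192], [295, 111]]
1921.0 (87, 0, 102, 57) [[188, 0], [136, 0], [102, 28], [106, 42], [87, 56], [106, 43], [121, 46]]
```

View pics/w1.png

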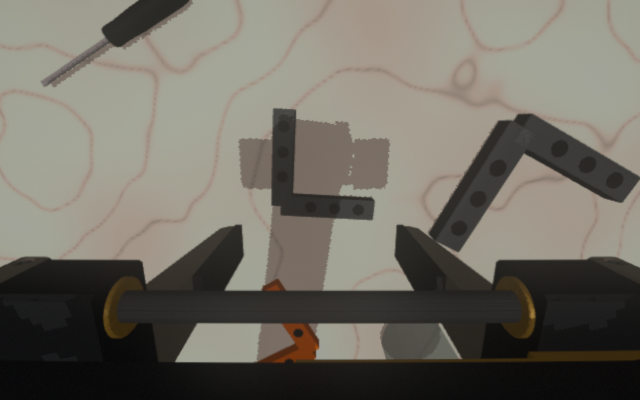

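The wrist view shows the target square with its heel at about (277,212), arm B up to (284,109) and arm A right to (372,209). I'll fit lines to its outer edges and check its height against a second, lower view.

```bash
cat >> h.py <<'E'
def sqfit(w,roi,z=18,thr=85):
    """outer edges of dark L in wrist view: left edge = B outer, bottom edge = A outer. returns origin(world xy), B dir, A dir, ends"""
    x0,y0,x1,y1=roi
    m=(w["pixels"][y0:y1,x0:x1].max(2)<thr).astype(np.uint8)*255
    n,l,st,_=cv2.connectedComponentsWithStats(cv2.morphologyEx(m,cv2.MORPH_CLOSE,np.ones((3,3))))
    k=1+np.argmax(st[1:,4]); m=(l==k)
    ys,xs=np.where(m); ys+=y0; xs+=x0
    r=np.arange(ys.min()+5,ys.max()-28); L=np.array([(xs[ys==v].min()-.5,v) for v in r],float)
    c=np.arange(xs.min()+30,xs.max()-4); Bm=np.array([(v,ys[xs==v].max()+.5) for v in c],float)
    fit=lambda P:cv2.fitLine(onz(w,P,z)[:,:2].astype(np.float32),cv2.DIST_HUBER,0,.01,.01).ravel()
    b=fit(L);a=fit(Bm)
    s=np.linalg.solve(np.c_[b[:2],-a[:2]],a[2:]-b[2:]); o=b[2:]+s[0]*b[:2]
    db=b[:2]*np.sign(b[0]); da=a[:2]*-np.sign(a[1])
    P=onz(w,np.c_[xs,ys],z)[:,:2]-o
    return o,db,da,(P@db).max(),(P@da).max(),st[k]
E
python3 - <<'E'
from h import *
import pickle
w=pickle.load(open("w1.pkl","rb")); p=w["pixels"]
print(p[160,260:305].max(1), p[185:225,340].max(1))
for z in (0,18,36):
  o,b,a,lb,la,st=sqfit(w,(230,90,430,228),z,75); print(z,o,np.degrees(np.arctan2(b[1],b[0])),np.degrees(np.arctan2(a[1],a[0])),lb,la,st)
R=np.array(w["R"]);print((-R.T@w["t"]).round(1))
E
```

```text
[115 118 119 120 120 120 119 120 119 120 118 101  72  54  50  52  52  52
  51  50  50  51  51  50  51  52  51  51  51  50  50  50  48  51  86 112
 118 119 119 119 120 119 119 119 120] [123 124 126 131 149 151 153 162 162 155 121  59  45  46  50  54  62  61
  62  64  64  61  61  59  59  61  62  65  64  63  65  65  69 101 159 164
 165 164 164 164]
0 [ 535.7494  -204.77533] -17.710817 -106.2351 135.08933300340917 135.23604485451608 [  42   20  102  109 3930]
18 [ 540.4099  -209.00056] -17.710941 -106.23548 128.76662954948904 128.90696073251152 [  42   20  102  109 3930]
36 [ 545.0701  -213.22601] -17.71088 -106.23575 122.44411540316308 122.57765050203206 [  42   20  102  109 3930]
[ 635.3 -295.1  384.6]
```

Emit:
play_rows([
  [-0.12,-0.12,0.66],
  [-0.12,-0.12,0.66],
  [-0.12,-0.12,0.66],
  [-0.12,-0.12,0.66],
  [-0.12,-0.12,0.66],
  [-0.12,-0.12,0.66],
], roll=[0.008,0.008,0.008,0.008,0.008,0.008], jaw=[0.2,0.2,0.2,0.2,0.2,0.2])

```text
time_s: 2.53
ee_pos: [557.7, -256.3, 307.6]
eef_rot: [[0.958, -0.288, 0.003], [-0.288, -0.958, -0.002], [0.003, 0.001, -1.0]]
wrist_force: [0.2, -1.1, 0.6]
grip_width: 55.4
finger_force: 0.0
```

Run:
```python
from h import *
import pickle
w=get_image("wrist"); pickle.dump(w,open("w2.pkl","wb")); save(w,"w2.png")
s=read_state(); print(s["ee_pos"],s["eef_rot"].round(4))
w1=pickle.load(open("w1.pkl","rb"))
o,b,a,lb,la,st=sqfit(w1,(230,90,430,228),18,85)
print(proj(w,[[*(o),18],[*(o+130*b),18],[*(o+130*a),18]]).round(1))
```

```text
[ 557.93520555 -256.11450345  307.93471943] [[ 0.9578 -0.2874  0.0036]
 [-0.2874 -0.9578 -0.0021]
 [ 0.0041  0.001  -1.    ]]
[[276.8 232.2]
 [274.1  86.9]
 [414.  230.9]]
```

View pics/w2.png

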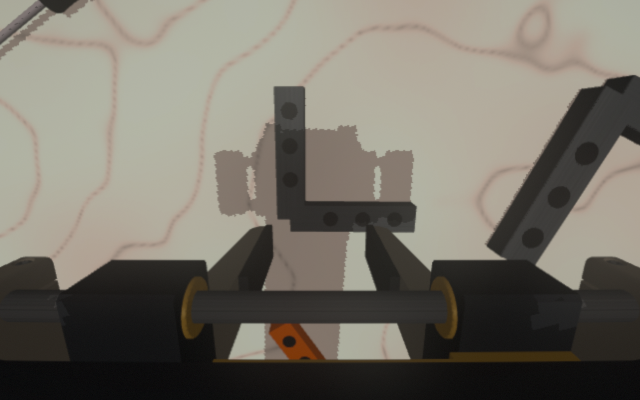

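The second view shows the heel at (277,231), B's end at (275,87) and A's end at (415,231). These match the first view's prediction at z=18 within a pixel.

Run:
```python
from h import *
import pickle
w=pickle.load(open("w2.pkl","rb"));w1=pickle.load(open("w1.pkl","rb"))
p=w["pixels"]; print(p[130,265:312].max(1), p[195:238,340].max(1), p[222:240,300].max(1))
for z in(12,18,24):
  r=[]
  for im,roi,t in((w1,(230,90,430,228),80),(w,(230,60,364,236),80)):
    o,b,a,lb,la,st=sqfit(im,roi,z,t); r.append(o); print(z,o,np.degrees(np.arctan2(b[1],b[0])),np.degrees(np.arctan2(a[1],a[0])),lb,la,st)
```

```text
[136 121 123 125 127 129 129 129 127 102  72  60  58  59  59  60  60  61
  59  59  58  57  58  60  65  62  60  60  59  58  59  67  71  64  61  59
  59  58  62  61  94 122 128 129 130 133 135] [131 131 131 131 131 122  69  45  43  44  44  49  50  49  48  49  49  50
  49  49  49  49  49  49  50  49  49  49  49  49  49  49  48  49  48  50
  72 125 131 130 130 131 131] [ 48  48  46  49  48  48  49  48  52  78 123 128 128 128 128 128 128 128]
12 [ 538.2473 -207.4194] -17.707281 -105.9422 132.32880729976912 131.4430878662345 [  42   19  102  110 3996]
12 [ 538.71765 -207.69861] -17.666199 -106.68578 131.7002468771465 83.2580461585851 [  45   28   89  144 5653]
18 [ 539.81036 -208.83012] -17.707588 -105.94204 130.19824709134357 129.32699727791595 [  42   19  102  110 3996]
18 [ 540.55804 -209.16438] -17.665907 -106.68565 128.83847081320494 81.44849438322771 [  45   28   89  144 5653]
24 [ 541.3734 -210.2417] -17.707317 -105.942024 128.067347983639 127.21004702551305 [  42   19  102  110 3996]
24 [ 542.3993  -210.62941] -17.666302 -106.686295 125.97639423172568 79.6398785739466 [  45   28   89  144 5653]
```

Emit:
play_rows([
  [0.477,-0.175,0],
  [0.477,-0.175,0],
  [0.477,-0.175,0.4],
  [0.477,-0.175,0.4],
  [0.477,-0.175,0.4],
  [0.477,-0.175,0.4],
  [0.477,-0.175,0.4],
], roll=[0.002,0.002,0.002,0.002,0.002,0.002,0.002], jaw=[0.2,0.2,0.2,0.2,0.2,0.2,0.2])

```text
time_s: 3.17
ee_pos: [634.2, -250.6, 248.2]
eef_rot: [[0.954, -0.299, 0.004], [-0.299, -0.954, -0.002], [0.004, 0.0, -1.0]]
wrist_force: [0.5, -0.4, -0.1]
grip_width: 55.2
finger_force: 0.0
```

Run:
```python
from h import *
s=read_state(); R=s["eef_rot"];g=s["ee_pos"]+171*R[:,2]; print(s["ee_pos"],R.round(4),g)
d=np.array([633.9,-251.5,0])-g; print(R.T@d/150)
```

```text
[ 634.23509918 -250.5825098   248.22896586] [[ 9.544e-01 -2.985e-01  3.500e-03]
 [-2.985e-01 -9.544e-01 -1.500e-03]
 [ 3.800e-03  4.000e-04 -1.000e+00]] [ 634.83724035 -250.84615764   77.23022927]
[-0.00662951  0.00580892  0.51484911]
```

Emit:
play_rows([
  [0,0.005,0.18],
  [0,0.005,0.36],
  [0,0.005,0.36],
  [0,0.005,0.36],
  [0,0.005,0.36],
  [0,0.005,0.36],
  [0,0.005,0.36],
  [0,0.005,0.36],
  [0,0.005,0.36],
  [0,0.005,0.36],
  [0,0.005,0.36],
  [0,0.005,0.36],
], roll=[0,0,0,0,0,0,0,0,0,0,0,0], jaw=[0.2,0.2,0.2,0.2,-0.7,-0.7,-0.7,-0.7,-0.7,-0.7,-0.7,-0.7], squeeze=50)

```text
time_s: 4.17
ee_pos: [633.4, -251.0, 192.5]
eef_rot: [[0.955, -0.298, 0.001], [-0.298, -0.955, -0.001], [0.001, 0.001, -1.0]]
wrist_force: [-1.1, -1.5, 5.3]
grip_width: 25.5
finger_force: 50.0
```

Emit:
play_rows([
  [0,0,-0.1],
  [0,0,-0.3],
  [0,0,-0.5],
  [0,0,-0.7],
  [0,0,-0.9],
  [-0.2,-0.2,-0.95],
  [-0.4,-0.4,-0.95],
  [-0.6,-0.6,-0.95],
  [-0.8,-0.8,-0.95],
  [-0.9,-0.9,-0.95],
], roll=[0,0,0,0,0,0,0,0,0,0], jaw=[-0.7,-0.7,-0.7,-0.7,-0.7,-0.7,-0.7,-0.7,-0.7,-0.7])

```text
time_s: 5.0
ee_pos: [542.1, -76.5, 334.2]
eef_rot: [[0.956, -0.294, -0.002], [-0.294, -0.956, 0.003], [-0.003, -0.002, -1.0]]
wrist_force: [-0.6, 1.6, -3.3]
grip_width: 25.6
finger_force: 50.0
```

Emit:
play_rows([
  [-0.15,-0.2,-0.1],
  [-0.3,-0.4,-0.2],
  [-0.45,-0.6,-0.4],
  [-0.6,-0.75,-0.4],
  [-0.66,-0.79,-0.4],
  [-0.66,-0.79,-0.4],
  [-0.66,-0.79,-0.4],
  [-0.66,-0.79,-0.4],
], roll=[-0.01,-0.02,-0.03,-0.04,-0.055,-0.055,-0.055,-0.055], jaw=[-0.7,-0.7,-0.7,-0.7,-0.7,-0.7,-0.7,-0.7])

```text
time_s: 5.67
ee_pos: [485.6, 60.2, 394.0]
eef_rot: [[0.999, 0.04, -0.0], [0.04, -0.999, -0.001], [-0.0, 0.0, -1.0]]
wrist_force: [0.8, -0.4, -3.6]
grip_width: 25.9
finger_force: 50.0
```

Run:
```python
from h import *
import pickle
w=get_image("wrist"); pickle.dump(w,open("w3.pkl","wb")); save(w,"w3.png")
s=read_state(); print(s["ee_pos"],s["eef_rot"].round(4),s["grip_width"],s["time_s"])
print(proj(w,[[470,167,100],[470,167,0],[470,-11,100],[557,325,100]]).round())
```

```text
[485.77452594  59.97101393 393.86812373] [[ 9.992e-01  3.950e-02 -5.000e-04]
 [ 3.950e-02 -9.992e-01 -5.000e-04]
 [-5.000e-04  4.000e-04 -1.000e+00]] 25.578802407907176 5.7167
[[206. 210.]
 [235. 188.]
 [394. 218.]
 [ 23. 109.]]
```

View pics/w3.png

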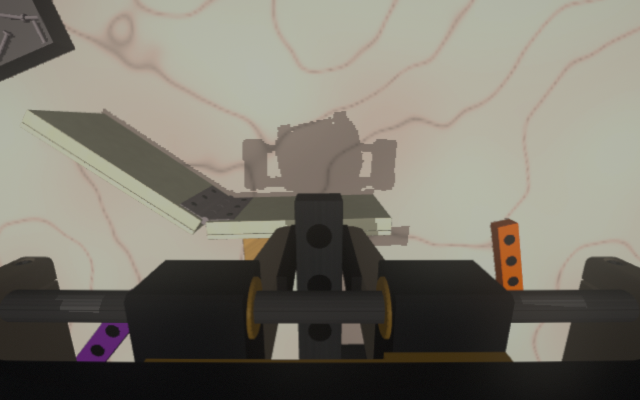

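The view shows the held square in the gripper. The fixed front's inner top edge runs about (208,220)→(390,217), its foot is near row 195, the hinge is near (205,219), and the leaf's top goes to (28,112).

Run:
```python
from h import *
import pickle
w=pickle.load(open("w3.pkl","rb")); p=w["pixels"].max(2)
for c in(215,230,250,270,350,365,380,388): print(c,"rows188+",p[186:242,c])
for c in (60,100,140,180): 
    r0=int(112+(c-28)*0.6); print(c,"leaf",r0-12,p[r0-12:r0+24,c])
for r in (215,219,223,227,231,235): print(r,p[r,188:225])
```

```text
215 rows188+ [115  91  74  71  65  57  60  69  71  71  71  71  71  72  72  72  73  72
  71  71  70  71  71  71  72  75  75  73  70  71  71  72  75  93 110 115
 170 179 179 179 180 179 179 179 180 179 179 169 141 173 179 179 174 166
 177 178]
230 rows188+ [179 179 178 174 148 129 127 127 122  98  74  71  71  70  69  70  70  71
  71  71  71  70  71  70  70  69  67  53  56  62  69  70  74  88  96 126
 174 179 179 179 179 180 180 180 180 180 178 172 149 176 180 179 177 178
 178 178]
250 rows188+ [124 125 129 144 152 168 132 125 125 126 120  91  71  70  73  82  85  87
  87  88  88  88  88  87  88  88  88  88  89  89  89  88  88  90 108 166
 178 179 179 180 179 179 179 179 179 178 172 150 172 178 179 175 166 171
 172 171]
270 rows188+ [138 174 178 178 177 173 147 129 127 125 116  92  87  87  88  87  87  88
  88  87  87  87  88  88  88  87  88  88  87  87  88  88  88  91 117 173
 179 179 179 179 178 179 178 179 178 178 170 145 173 167 134  98  65  60
  60  59]
350 rows188+ [125 126 125 125 125 126 125 125 120  93  90  88  88  88  87  87  88  88
  88  87  88  87  87  87  86  86  88  88  88  
[... 1710 characters left out ...]
34 125 101  85  88  91  92  92  92  93 100 103 100  98  98  98  98  99
  98]
223 [180 180 180 180 180 181 180 180 180 179 168 135  97 103 121 131 135 149
 167 176 176 175 176 177 176 178 179 179 179 179 179 179 179 179 179 180
 179]
227 [155 162 173 178 180 180 180 175 146 103  87  96 123 157 175 178 179 173
 173 179 180 180 180 179 180 180 180 179 180 180 180 180 180 180 179 179
 180]
231 [178 180 180 178 169 152 131 122 151 174 178 179 179 178 179 179 178 178
 174 174 179 180 180 179 180 180 180 179 179 180 180 180 180 179 180 179
 180]
235 [178 179 178 177 177 177 178 178 179 178 178 179 178 178 179 178 178 177
 166 165 172 174 174 174 174 174 173 173 174 174 174 175 175 174 174 174
 175]
```

Run:
```python
from h import *
import pickle
w=pickle.load(open("w3.pkl","rb"))
F=[(230,221.6),(250,220.4),(270,220.3),(350,218.5),(365,217.7),(380,217.4),(388,217.4)]
G=[(250,196.8),(270,196.3),(350,194.5),(365,194.3)]
L=[(60,130.5),(100,156.4),(140,181.6),(180,207.2)]
f=lambda P,z:np.array(cv2.fitLine(onz(w,P,z)[:,:2].astype(np.float32),2,0,.01,.01).ravel(),float)
for z in(95,100):
  a=f(F,z);b=f(L,z);s=np.linalg.solve(np.c_[a[:2],-b[:2]],b[2:]-a[2:]);o=a[2:]+s[0]*a[:2]
  print(z,"hinge",o,"dirs",np.degrees(np.arctan2(a[1],a[0])),np.degrees(np.arctan2(b[1],b[0])),"end",np.linalg.norm(onz(w,[(391.5,217.2)],z)[0,:2]-o), "leafend",np.linalg.norm(onz(w,[(30,111)],z)[0,:2]-o))
g=f(G,0);n=np.array([-g[1],g[0]]);n*=np.sign(n[0]);print("foot line dir",np.degrees(np.arctan2(g[1],g[0])),"offset hinge-foot along n",n@(o-g[2:]))
```

```text
95 hinge [456.69045894 172.4735948 ] dirs -86.14368470203596 57.00107764509962 end 183.13166846683922 leafend 180.51037288637482
100 hinge [458.43416512 170.52651985] dirs -86.14367107258718 57.00111171813265 end 179.85368290439646 leafend 177.2795041261896
foot line dir -86.37429899547881 offset hinge-foot along n -0.059222401692456295
```

Emit:
play_rows([
  [0.2,-0.22,0],
  [0.4,-0.44,0],
  [0.605,-0.676,0],
  [0.605,-0.676,0],
  [0.605,-0.676,0],
  [0.605,-0.676,0.3],
  [0.605,-0.676,0.6],
  [0.605,-0.676,0.6],
  [0.605,-0.676,0.6],
], roll=[-0.004,-0.004,-0.004,-0.004,-0.004,-0.004,-0.004,-0.004,-0.004], jaw=[-0.7,-0.7,-0.7,-0.7,-0.7,-0.7,-0.7,-0.7,-0.7])

```text
time_s: 6.47
ee_pos: [570.6, 164.3, 300.9]
eef_rot: [[0.998, 0.066, -0.008], [0.066, -0.998, -0.003], [-0.008, 0.003, -1.0]]
wrist_force: [-0.6, -0.7, -3.3]
grip_width: 25.7
finger_force: 50.0
```

```bash
cat > go.py <<'E'
from h import *
import sys
h=np.array([458.4,170.5]);a=np.radians(3.75);cx=np.array([np.cos(a),np.sin(a)]);cy=np.array([-cx[1],cx[0]])
s=read_state();R=s["eef_rot"];g=s["ee_pos"]+171*R[:,2]
q=g[:2]-h; print("grasp in corner",q@cx,q@cy,g[2],"yaw",np.degrees(np.arctan2(R[1,0],R[0,0])),"F",s["wrist_force"].round(1),s["wrist_torque"].round(2),s["grip_width"],s["time_s"])
E
python3 - <<'E'
import go; from h import *
import pickle
w=get_image("wrist"); pickle.dump(w,open("w4.pkl","wb")); save(w,"w4.png")
E
```

```text
grasp in corner 110.19142322285671 -13.976604586876828 129.93226287816066 yaw 3.7719909383965122 F [-0.6 -0.7 -3.3] [ 0.16 -0.2   0.02] 25.655920052619674 6.4667
```

View pics/w4.png

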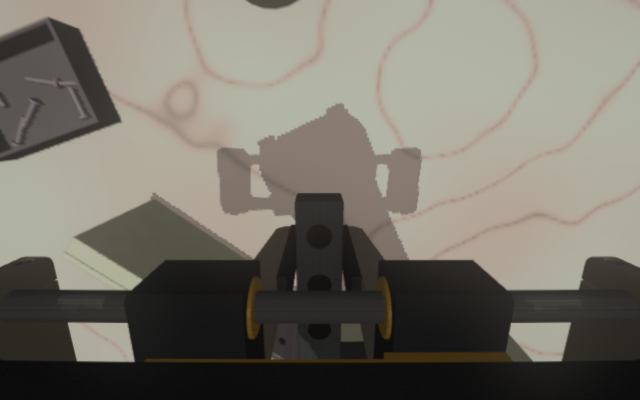

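The tray at (50,90) and the leaf at left are clear of the gripper. I'm descending.

Emit:
play_rows([
  [0,0,0.15],
  [0,0,0.35],
  [0,0,0.55],
  [0,0,0.6],
  [0,0,0.6],
  [0,0,0.6],
  [0,0,0.6],
  [0,0,0.6],
], roll=[0,0,0,0,0,0,0,0], jaw=[-0.7,-0.7,-0.7,-0.7,-0.7,-0.7,-0.7,-0.7])

```text
time_s: 7.18
ee_pos: [572.7, 166.8, 216.6]
eef_rot: [[0.998, 0.068, 0.004], [0.068, -0.998, 0.001], [0.004, -0.001, -1.0]]
wrist_force: [0.3, -0.2, -3.3]
grip_width: 25.3
finger_force: 50.0
```

```bash
python3 go.py
```

```text
grasp in corner 114.54230369462272 -10.988913260487589 45.64335770413712 yaw 3.904779008981587 F [ 0.3 -0.2 -3.3] [ 0.11 -0.24  0.01] 25.339532138418043 7.1833
```

Emit:
play_rows([
  [0,0.01,0.06],
  [0,0.01,0.1],
  [0,0.01,0.13],
  [0,0.01,0.14],
  [0,0.01,0.15],
  [0,0.01,0.155],
  [0,0.01,0.155],
  [0,0.01,0.155],
], roll=[0,0,0,0,0,0,0,0], jaw=[-0.7,-0.7,-0.7,-0.7,-0.7,-0.7,-0.7,-0.7])

```text
time_s: 7.85
ee_pos: [572.1, 165.0, 192.5]
eef_rot: [[0.998, 0.068, 0.0], [0.068, -0.998, -0.001], [0.0, 0.001, -1.0]]
wrist_force: [-2.7, -1.6, 12.5]
grip_width: 25.6
finger_force: 50.0
```

```bash
python3 go.py
```

```text
grasp in corner 113.07289446885088 -13.09478011292041 21.47350375638183 yaw 3.9122771875533497 F [-2.7 -1.6 12.5] [-0.5   1.06  0.11] 25.61411776526571 7.85
```

Emit:
play_rows([
  [0,0,0],
  [0,0,0],
  [0,0,0],
  [0,0,-0.07],
  [0,0,-0.07],
  [0,0,-0.07],
  [0,0,-0.07],
  [0,0,-0.07],
  [0,0,-0.07],
  [0,0,-0.07],
], roll=[0,0,0,0,0,0,0,0,0,0], jaw=[-0.26,-0.26,-0.26,-0.26,-0.26,-0.26,-0.7,-0.7,-0.7,-0.7], squeeze=20)

```text
time_s: 8.68
ee_pos: [571.8, 165.0, 201.5]
eef_rot: [[0.998, 0.068, -0.0], [0.068, -0.998, -0.0], [-0.0, 0.0, -1.0]]
wrist_force: [0.0, -0.4, 2.7]
grip_width: 25.6
finger_force: 20.0
```

```bash
python3 go.py
```

```text
grasp in corner 112.80335963494984 -12.920997235142718 30.46276305072317 yaw 3.9232181690348433 F [ 0.  -0.4  2.7] [-0.16  0.15  0.06] 25.598360480919833 8.6833
```

Emit:
play_rows([
  [-0.02,0,0],
  [-0.04,0,0],
  [-0.055,0,0],
  [-0.065,0,0],
  [-0.07,0,0],
  [-0.075,0,0],
  [-0.08,0,0],
  [-0.08,0,0],
], roll=[0.0005,0.0005,0.0005,0.0005,0.0005,0.0005,0.0005,0.0005], jaw=[-0.7,-0.7,-0.7,-0.7,-0.7,-0.7,-0.7,-0.7])

```text
time_s: 9.35
ee_pos: [559.9, 164.2, 201.5]
eef_rot: [[0.998, 0.065, 0.0], [0.065, -0.998, 0.0], [0.0, -0.0, -1.0]]
wrist_force: [2.3, 0.6, 1.4]
grip_width: 25.8
finger_force: 20.0
```

```bash
python3 go.py
```

```text
grasp in corner 100.90521842874803 -12.85968081712791 30.4843097444803 yaw 3.738327079129854 F [2.3 0.6 1.4] [ 0.1  -0.5   0.03] 25.808789930938058 9.35
```

Emit:
play_rows([
  [-0.005,0,0],
  [-0.01,0,0],
  [-0.015,0,0],
  [-0.015,0,0],
], roll=[0,0,0,0], jaw=[-0.7,-0.7,-0.7,-0.7])

```text
time_s: 9.68
ee_pos: [559.0, 164.0, 202.0]
eef_rot: [[0.998, 0.065, 0.004], [0.065, -0.998, 0.001], [0.004, -0.001, -1.0]]
wrist_force: [6.7, 0.1, -1.6]
grip_width: 25.7
finger_force: 20.0
```

```bash
python3 go.py
```

```text
grasp in corner 100.72739029771877 -12.94569706762789 30.993810518084842 yaw 3.7127198600813984 F [ 6.7  0.1 -1.6] [ 0.11 -1.55  0.05] 25.68268655124392 9.6833
```

Emit:
play_rows([
  [0.01,0,0],
  [0.01,0,0],
  [0.01,0,0],
  [0.01,0,0],
  [0.01,0,-0.15],
  [0.01,0,-0.4],
  [0.01,0,-0.65],
  [0.01,0,-0.9],
  [-0.2,0.1,-1],
  [-0.4,0.2,-1],
  [-0.55,0.3,-1],
  [-0.55,0.3,-1],
  [-0.55,0.3,-1],
  [-0.55,0.3,-1],
], roll=[0,0,0,0,0,0,0,0,0,0,0,0,0,0], jaw=[-0.7,-0.26,-0.26,-0.26,-0.26,-0.26,-0.26,-0.26,-0.26,-0.26,-0.26,-0.26,-0.26,-0.26])

```text
time_s: 10.85
ee_pos: [478.5, 114.1, 351.6]
eef_rot: [[0.998, 0.065, 0.0], [0.065, -0.998, 0.0], [0.0, -0.0, -1.0]]
wrist_force: [-0.5, 0.5, -0.1]
grip_width: 34.1
finger_force: 0.0
```

Run:
```python
import go; from h import *
import pickle
w=get_image("wrist"); pickle.dump(w,open("w5.pkl","wb"))
h=go.h;cx,cy=go.cx,go.cy
print(proj(w,[[*(h+x*cx+y*cy),z] for x,y,z in((0,0,18),(0,0,100),(0,-180,100),(130,0,18),(0,-130,18),(26,-26,18))]).round(1))
cv2.imwrite("pics/w5.png",cv2.resize(w["pixels"][60:260,100:500],None,fx=2,fy=2,interpolation=cv2.INTER_CUBIC)[:,:,::-1])
```

```text
grasp in corner 16.401689648953994 -57.55796181647913 180.60768851279423 yaw 3.7398589013284127 F [-0.5  0.5 -0.1] [-0.   -0.03 -0.02] 34.072950695759744 10.85
[[266.3 205. ]
 [249.2 231.2]
 [469.9 231.4]
 [260.8  76.2]
 [386.9 205.1]
 [289.8 181.2]]
```

View pics/w5.png

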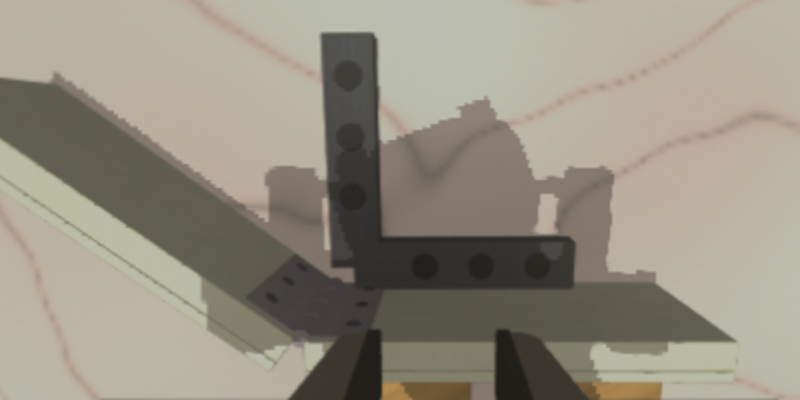

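The square's ends are at B (260.5,76.5) and A (386.5,204.5) in the full image, within a pixel of the ideal pose (260.8,76.2) and (386.9,205.1). It is well laid. Next I'll go behind the leaf with closed fingers.

Emit:
play_rows([
  [0.03,-0.2,0],
  [0.03,-0.4,0],
  [0.03,-0.6,0],
  [0.03,-0.78,0],
  [0.03,-0.78,0],
  [0.03,-0.78,0],
], roll=[0,0,0,0,0,0], jaw=[-1,-1,-1,-1,-1,-1])

```text
time_s: 11.4
ee_pos: [475.0, 233.1, 350.8]
eef_rot: [[0.998, 0.069, -0.001], [0.069, -0.998, 0.001], [-0.001, -0.001, -1.0]]
wrist_force: [0.2, -0.1, 0.4]
grip_width: 0.1
finger_force: 0.0
```

Emit:
play_rows([
  [0.03,-0.2,0],
  [0.03,-0.4,0],
  [0.03,-0.6,0],
  [0.03,-0.78,0],
  [0.03,-0.78,0],
  [0.03,-0.78,0.2],
  [0.03,-0.78,0.45],
  [0.03,-0.78,0.7],
  [0.03,-0.78,0.73],
  [0.03,-0.78,0.73],
  [0.03,-0.78,0.73],
], roll=[0,0,0,0,0,0,0,0,0,0,0], jaw=[-1,-1,-1,-1,-1,-1,-1,-1,-1,-1,-1])

```text
time_s: 12.32
ee_pos: [472.8, 347.6, 242.9]
eef_rot: [[0.998, 0.064, 0.001], [0.064, -0.998, 0.0], [0.001, -0.0, -1.0]]
wrist_force: [0.3, 0.7, 1.7]
grip_width: 0.3
finger_force: 0.0
```

Run:
```python
import go; from h import *
h=go.h;cx,cy=go.cx,go.cy; R=go.R
for f,r in((34,150),(48,150),(60,150),(70,150),(78,150),(84,150),(88,150)):
    a=np.radians(f);P=r*np.array([np.sin(a),np.cos(a)])+18*np.array([-np.cos(a),np.sin(a)])+[-10,18]
    d=h+P[0]*cx+P[1]*cy-go.g[:2]; print(f,P.round(1),(R.T[:2,:2]@d/150).round(3))
```

```text
grasp in corner 26.060081940888605 175.85535007210217 71.85630356183279 yaw 3.677992305225784 F [0.3 0.7 1.7] [0.06 0.01 0.01] 0.2669105141787457 12.3167
34 [ 59.  152.4] [0.22  0.156]
48 [ 89.4 131.7] [0.423 0.294]
60 [110.9 108.6] [0.566 0.448]
70 [124.8  86.2] [0.659 0.597]
78 [133.   66.8] [0.714 0.726]
84 [137.3  51.6] [0.743 0.828]
88 [139.3  41.2] [0.756 0.897]
```

Emit:
play_rows([
  [0.11,0.08,0],
  [0.22,0.156,0],
  [0.29,0.2,0],
  [0.36,0.247,0],
  [0.423,0.294,0],
  [0.475,0.345,0],
  [0.522,0.397,0],
  [0.566,0.448,0],
  [0.6,0.498,0],
  [0.63,0.548,0],
  [0.659,0.597,0],
  [0.68,0.64,0],
  [0.697,0.683,0],
  [0.714,0.726,0],
  [0.72,0.745,0],
  [0.72,0.745,0],
], roll=[0,0,0,0,0,0,0,0,0,0,0,0,0,0,0,0], jaw=[-1,-1,-1,-1,-1,-1,-1,-1,-1,-1,-1,-1,-1,-1,-1,-1])

```text
time_s: 13.65
ee_pos: [587.3, 241.9, 241.7]
eef_rot: [[0.998, 0.064, -0.001], [0.064, -0.998, -0.001], [-0.001, 0.001, -1.0]]
wrist_force: [0.3, -0.5, 0.7]
grip_width: 0.4
finger_force: 0.1
```

Run:
```python
import go; from h import *
import pickle
w=get_image("wrist"); pickle.dump(w,open("w6.pkl","wb"))
for n in("top","side"): pickle.dump(get_image(n),open(n+"6.pkl","wb"))
t=pickle.load(open("top6.pkl","rb"))["pixels"]; 
a=cv2.resize(t[140:240,180:330],None,fx=4,fy=4,interpolation=cv2.INTER_CUBIC)
b=np.zeros((600,800,3),np.uint8); b[:400,:600]=a; b[400:,:320]=cv2.resize(w["pixels"],(320,200)); b[400:,330:650]=cv2.resize(pickle.load(open("side6.pkl","rb"))["pixels"],(320,200))
cv2.imwrite("pics/w6.png",b[:,:,::-1])
```

```text
grasp in corner 133.1980504839992 62.56845628884901 70.66752773431463 yaw 3.647671989047211 F [ 0.3 -0.5  0.7] [ 0.03  0.03 -0.01] 0.43753777324289883 13.65
```

View pics/w6.png

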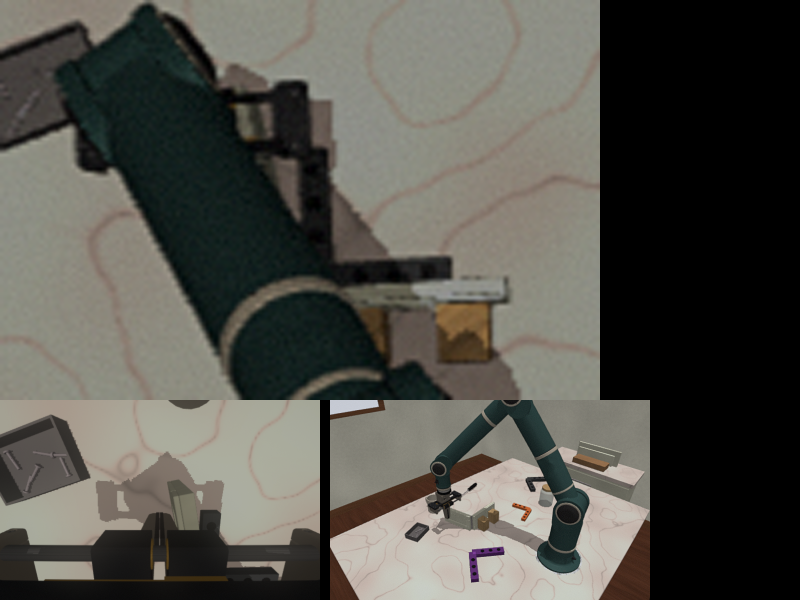

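The leaf is now near B, seen in the wrist inset at (185,505) beside the square's end at (210,525), and nothing is disturbed. I'm continuing in small steps and watching the force.

Emit:
play_rows([
  [0.015,0.03,0],
  [0.02,0.06,0],
  [0.025,0.085,0],
  [0.03,0.11,0],
  [0.03,0.11,0],
], roll=[0,0,0,0,0], jaw=[-1,-1,-1,-1,-1])

```text
time_s: 14.22
ee_pos: [592.8, 226.1, 241.7]
eef_rot: [[0.998, 0.064, -0.0], [0.064, -0.998, -0.001], [-0.0, 0.001, -1.0]]
wrist_force: [-0.4, 0.9, -0.1]
grip_width: 0.5
finger_force: 0.4
```

Emit:
play_rows([
  [0.005,0.01,0],
  [0.008,0.02,0],
  [0.01,0.03,0],
  [0.01,0.03,0],
], roll=[0,0,0,0], jaw=[-1,-1,-1,-1])

```text
time_s: 14.55
ee_pos: [594.3, 222.6, 241.9]
eef_rot: [[0.998, 0.065, -0.0], [0.065, -0.998, -0.0], [-0.0, 0.0, -1.0]]
wrist_force: [-1.0, 1.0, 0.1]
grip_width: 0.4
finger_force: 0.7
```

Run:
```python
import go; from h import *
import pickle
w=get_image("wrist"); pickle.dump(w,open("w7.pkl","wb")); p=w["pixels"].max(2)
cx,cy,h=go.cx,go.cy,go.h
q=[[*(h+x*cx+y*cy),z] for x,y,z in((180,0,100),(180,18,100),(130,0,100),(130,0,18),(130,-26,18),(120,0,100),(120,18,100))]
print(proj(w,q).round(1))
```

```text
grasp in corner 138.90709529669593 43.04020420804264 70.86323782271413 yaw 3.7283631735421094 F [-1.   1.   0.1] [ 0.28  0.21 -0.05] 0.42840920187780684 14.55
[[424.3 192.2]
 [381.  192.1]
 [414.8 299. ]
 [379.7 234.8]
 [415.8 234.8]
 [413.  318.1]
 [374.3 318.2]]
```

Run:
```python
from h import *
import pickle,go
w=pickle.load(open("w7.pkl","rb")); p=w["pixels"].max(2).astype(int)
for r in (200,215,230):
  print(r,p[r,340:445].tolist())
  for c in(): pass
cv2.imwrite("pics/w7.png",cv2.resize(w["pixels"][120:320,260:500],None,fx=3,fy=3,interpolation=cv2.INTER_CUBIC)[:,:,::-1])
```

```text
grasp in corner 139.08850186180464 43.074302342594464 70.92053994762642 yaw 3.7286360048317513 F [-0.5  1.4 -0.7] [0.18 0.21 0.04] 0.1794740912455459 14.6
200 [111, 86, 71, 72, 73, 73, 74, 72, 72, 73, 73, 72, 72, 72, 74, 91, 105, 115, 118, 119, 119, 118, 119, 120, 119, 115, 98, 94, 103, 112, 115, 115, 115, 116, 115, 115, 116, 116, 116, 116, 117, 117, 117, 117, 117, 118, 117, 118, 118, 118, 118, 118, 118, 119, 119, 118, 116, 123, 154, 164, 165, 165, 166, 165, 162, 135, 125, 125, 125, 125, 125, 126, 125, 125, 125, 125, 126, 126, 126, 126, 126, 126, 126, 126, 126, 126, 127, 127, 127, 127, 127, 126, 127, 127, 127, 127, 127, 127, 127, 127, 127, 127, 128, 133, 162]
215 [117, 102, 80, 75, 98, 111, 94, 77, 71, 71, 77, 74, 72, 71, 72, 79, 98, 110, 115, 117, 118, 118, 117, 118, 118, 115, 110, 94, 99, 111, 114, 115, 116, 117, 117, 117, 117, 117, 117, 117, 118, 117, 119, 118, 118, 118, 118, 119, 119, 119, 119, 119, 120, 120, 119, 118, 115, 112, 120, 124, 124, 124, 124, 124, 124, 124, 124, 124, 124, 124, 124, 125, 125, 125, 125, 125, 125, 125, 125, 124, 126, 124, 126, 126, 126, 126, 126, 125, 126, 127, 126, 126, 127, 126, 126, 126, 126, 127, 126, 126, 127, 126, 127, 132, 162]
230 [57, 74, 79, 76, 89, 107, 115, 117, 116, 116, 107, 82, 70, 70, 70, 71, 89, 104, 113, 117, 116, 116, 116, 116, 116, 116, 109, 88, 95, 106, 112, 115, 116, 116, 115, 116, 116, 116, 116, 116, 116, 116, 116, 116, 116, 116, 117, 116, 116, 116, 117, 117, 117, 117, 118, 117, 111, 87, 56, 41, 41, 42, 40, 41, 41, 41, 43, 42, 42, 48, 77, 109, 121, 124, 123, 124, 124, 124, 124, 124, 124, 124, 124, 125, 125, 125, 124, 125, 125, 125, 125, 125, 125, 125, 125, 125, 125, 126, 125, 125, 130, 161, 166, 165, 166]
```

View pics/w7.png

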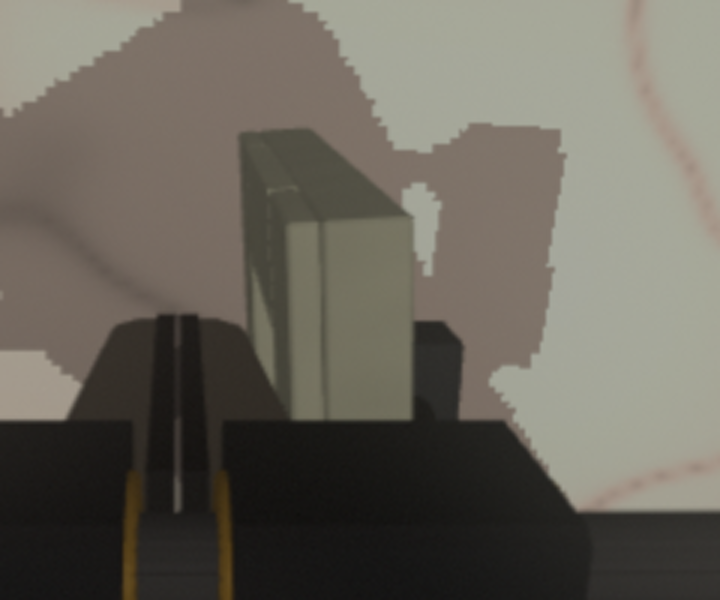

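The leaf's inner top end corner is at px (397.3,192.3), and square would put it at 424.3. It is about 11 mm short at the end, so the fold is about 86.4°.

Emit:
play_rows([
  [0,0.015,0],
  [0,0.03,0],
  [0,0.042,0],
  [0,0.052,0],
  [0,0.052,0],
], roll=[0,0,0,0,0], jaw=[-1,-1,-1,-1,-1])

```text
time_s: 15.02
ee_pos: [595.4, 214.6, 242.2]
eef_rot: [[0.998, 0.065, 0.001], [0.065, -0.998, 0.0], [0.001, -0.0, -1.0]]
wrist_force: [0.8, 0.6, -0.1]
grip_width: 0.6
finger_force: 0.7
```

```bash
cat > lf.py <<'E'
from h import *
import go
w=get_image("wrist"); p=w["pixels"].max(2).astype(int)
c,cy,h=go.cx,go.cy,go.h
P=proj(w,[[*(h+180*c+y*cy),100] for y in(0,18)]); print("target",P.round(1))
r=int(P[0,1])+9
for k in(r,r+10): print(k,p[k,370:445].tolist())
E
python3 lf.py
```

```text
grasp in corner 139.77911792622928 35.08531789036376 71.22214681195086 yaw 3.6987772519884987 F [ 0.8  0.6 -0.1] [ 0.26 -0.16  0.01] 0.6106329955963871 15.0167
target [[404.7 193.7]
 [361.6 193.7]]
202 [90, 95, 106, 111, 114, 113, 114, 114, 114, 114, 114, 114, 115, 115, 115, 115, 116, 115, 116, 116, 115, 116, 116, 117, 117, 117, 117, 116, 117, 116, 121, 152, 161, 162, 155, 133, 124, 124, 123, 123, 124, 124, 124, 124, 124, 123, 124, 124, 124, 124, 124, 124, 124, 124, 125, 124, 124, 124, 125, 124, 125, 125, 125, 125, 125, 125, 125, 125, 125, 125, 125, 124, 129, 159, 164]
212 [93, 100, 109, 113, 114, 114, 114, 115, 114, 115, 116, 115, 115, 116, 116, 116, 116, 117, 116, 117, 117, 117, 117, 117, 117, 118, 118, 118, 118, 114, 114, 145, 151, 131, 124, 123, 123, 123, 123, 123, 123, 124, 124, 123, 123, 124, 124, 124, 124, 124, 124, 124, 124, 124, 124, 123, 124, 124, 124, 125, 124, 125, 124, 124, 125, 125, 125, 125, 125, 125, 125, 126, 125, 129, 160]
```

Emit:
play_rows([
  [0,0.005,0],
  [0,0.01,0],
  [0,0.013,0],
  [0,0.013,0],
], roll=[0,0,0,0], jaw=[-1,-1,-1,-1])

```text
time_s: 15.4
ee_pos: [595.2, 213.5, 242.2]
eef_rot: [[0.998, 0.066, 0.001], [0.066, -0.998, 0.001], [0.001, -0.001, -1.0]]
wrist_force: [2.4, 3.1, -1.1]
grip_width: 0.2
finger_force: 1.8
```

```bash
python3 lf.py
```

```text
grasp in corner 139.5130458004409 34.142558037405806 71.15702256344429 yaw 3.7569694118092927 F [ 2.4  3.1 -1.1] [ 0.74 -0.48  0.03] 0.2119909276448103 15.4
target [[402.5 193.3]
 [359.3 193.2]]
202 [96, 93, 101, 110, 114, 113, 114, 113, 113, 114, 114, 114, 115, 114, 115, 115, 115, 115, 115, 116, 116, 116, 116, 116, 116, 117, 116, 117, 117, 117, 114, 126, 154, 162, 163, 159, 134, 124, 123, 123, 124, 124, 124, 124, 123, 123, 124, 124, 124, 124, 124, 124, 123, 125, 124, 124, 124, 124, 125, 125, 125, 125, 124, 124, 125, 124, 125, 125, 125, 125, 125, 124, 125, 125, 135]
212 [89, 95, 107, 113, 114, 114, 115, 115, 115, 115, 115, 115, 115, 115, 115, 116, 116, 116, 117, 116, 117, 117, 118, 118, 118, 118, 118, 118, 118, 116, 114, 123, 147, 154, 152, 131, 123, 123, 122, 123, 123, 123, 123, 123, 123, 124, 123, 124, 123, 124, 124, 124, 124, 123, 125, 124, 124, 124, 123, 124, 124, 124, 125, 124, 125, 125, 125, 125, 125, 125, 125, 125, 129, 159, 164]
```

Run:
```python
from h import *
import pickle,go
w7=pickle.load(open("w7.pkl","rb")); w=get_image("wrist")
for im in(w7,w):
  p=im["pixels"].max(2).astype(int)
  print("pred",proj(im,[[*(go.h+130*go.cx-26*go.cy),z] for z in(0,18)]).round(1).tolist())
  for r in(238,246,254):
    row=p[r,370:440]; j=np.where(row<60)[0]
    if len(j)==0: print(row.tolist());continue
    j=j.max(); e=370+j+(84-row[j])/(row[j+1]-row[j]+1e-9) if row[j+1]>84 else 370+j+1+(84-row[j+1])/(row[j+2]-row[j+1])
    q=onz(im,[(e,r)],0)[0,:2]-go.h; q18=onz(im,[(e,r)],18)[0,:2]-go.h
    print(r,e.round(2),"z0",(q@go.cy).round(2),"z18",(q18@go.cy).round(2),(q18@go.cx).round(1))
```

```text
grasp in corner 139.51043254149116 34.10690023074026 71.20043151795781 yaw 3.7546294236685656 F [ 2.1  4.1 -0.6] [ 0.81 -0.51  0.1 ] 0.46502772524574243 15.45
pred [[408.6, 226.5], [415.8, 234.8]]
238 413.71 z0 -30.69 z18 -24.66 127.6
246 413.36 z0 -30.94 z18 -24.89 121.4
254 412.51 z0 -30.8 z18 -24.76 115.1
pred [[397.1, 227.3], [403.4, 235.6]]
238 402.5 z0 -30.79 z18 -25.49 128.2
246 402.18 z0 -31.0 z18 -25.68 122.0
254 401.46 z0 -30.9 z18 -25.59 115.7
```

Emit:
play_rows([
  [0,0.003,0],
  [0,0.006,0],
  [0,0.006,0],
  [0,0.006,0],
], roll=[0,0,0,0], jaw=[-1,-1,-1,-1])

```text
time_s: 15.83
ee_pos: [595.2, 213.1, 242.2]
eef_rot: [[0.998, 0.066, 0.001], [0.066, -0.998, 0.002], [0.001, -0.002, -1.0]]
wrist_force: [2.9, 4.7, -0.6]
grip_width: 0.4
finger_force: 2.5
```

```bash
python3 lf.py | head -3
```

```text
grasp in corner 139.55322737622348 33.81718535865024 71.20184782345311 yaw 3.7745097411662885 F [ 2.9  4.7 -0.6] [ 1.04 -0.59  0.1 ] 0.39126940855276054 15.8333
target [[401.7 193.3]
 [358.5 193.3]]
```

Contact is firm: 0.9 mm commanded gave only 0.3 mm of motion and the force rose. I'll back off and check from above.

Emit:
play_rows([
  [0,-0.1,0],
  [0,-0.25,0],
  [0,-0.3,0],
  [0,-0.3,0],
  [0,-0.3,-0.25],
  [0,-0.3,-0.5],
  [0,-0.3,-0.75],
  [0,-0.3,-1],
  [0,-0.3,-1],
  [0,-0.3,-1],
], roll=[0,0,0,0,0,0,0,0,0,0], jaw=[-1,-1,-1,-1,-1,-1,-1,-1,-1,-1])

```text
time_s: 16.72
ee_pos: [592.5, 256.1, 394.4]
eef_rot: [[0.998, 0.064, 0.004], [0.064, -0.998, 0.0], [0.004, 0.0, -1.0]]
wrist_force: [-0.2, -0.6, -0.2]
grip_width: 0.9
finger_force: 0.0
```

Emit:
play_rows([
  [-0.2,0.2,0],
  [-0.4,0.4,0],
  [-0.6,0.6,-0.1],
  [-0.7,0.8,-0.2],
  [-0.7,0.8,-0.2],
  [-0.7,0.8,-0.2],
  [-0.7,0.8,-0.2],
], roll=[0,0,0,0,0,0,0], jaw=[-1,-1,-1,-1,-1,-1,-1])

```text
time_s: 17.3
ee_pos: [495.0, 130.1, 420.9]
eef_rot: [[0.998, 0.064, -0.002], [0.064, -0.998, -0.001], [-0.002, 0.0, -1.0]]
wrist_force: [0.6, -0.2, -0.1]
grip_width: 0.3
finger_force: 0.0
```

Run:
```python
import go; from h import *
import pickle
w=get_image("wrist"); pickle.dump(w,open("w8.pkl","wb"))
print(proj(w,[[*(go.h+x*go.cx+y*go.cy),z] for x,y,z in((0,0,18),(0,0,100),(180,0,100),(130,-26,18),(0,-130,18),(26,-26,18),(0,-180,100))]).round(1).tolist())
cv2.imwrite("pics/w8.png",cv2.resize(w["pixels"][0:260,140:480],None,fx=2.3,fy=2.3,interpolation=cv2.INTER_CUBIC)[:,:,::-1])
```

```text
grasp in corner 33.539737765533616 -42.81058517801606 249.87813675871976 yaw 3.682541922740206 F [ 0.6 -0.2 -0.1] [ 0.07 -0.    0.01] 0.29821853218808064 17.3
[[286.9, 203.4], [278.9, 223.6], [272.5, 35.1], [305.6, 99.6], [385.8, 203.4], [306.5, 184.0], [450.0, 223.5]]
```

View pics/w8.png

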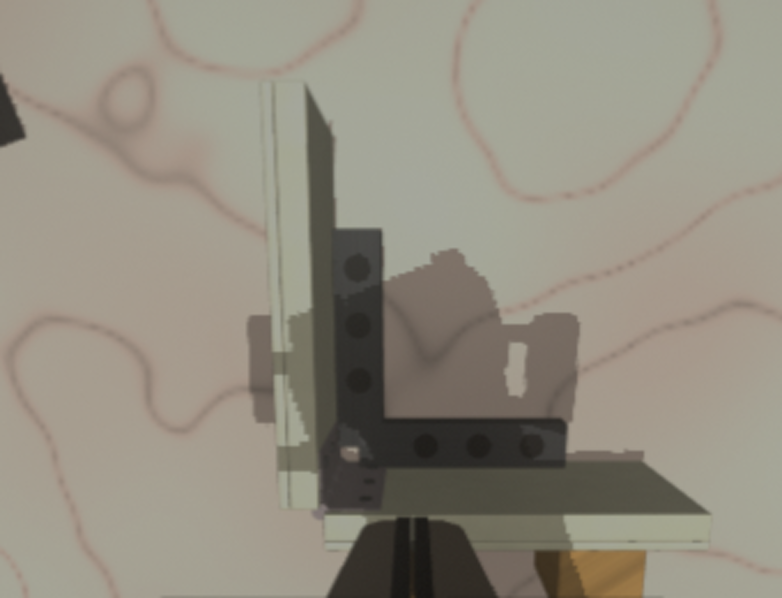

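The final view shows the leaf end at px (273,36) against an ideal (272.5,35.1), and A's end at (385.7,203) against (385.8,203.4). The leaf lies flush along B and the fingers are clear above everything.

```bash
python3 -c "from plant import *; print(hand_in())"
```

```text
the job is handed in; nothing more can be done
None
```

The square lies in the corner with its heel at the hinge, and the leaf is folded flush against it at 90° (final image within about 1 px of the ideal pose); I handed the job in at about 17 s with the gripper clear of everything.

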